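Drop the kickstand, then hold the balance bike plumb for measuring

ROBOT

A 6-joint arm with a two-finger parallel gripper is mounted at the origin on the work surface. World frame = base frame: x ahead of the robot, y to its left, z up, the work surface at z = 0. Lengths are in mm, angles in rad, forces in N, time in s.
With the tool pointing down it reaches from about 350 to 1000 mm from the base axis. Payload 7.1 kg.
Tool frame: the origin (TCP) lies midway between the tips of the shut fingers; the grasp point (between the pads) lies 19 mm behind it (grasp_offset is the distance from the TCP to the grasp point, in mm); z points along the fingers, y is the direction in which the jaws open and shut (so a half turn about z gives the same grasp; the last joint's range is limited). The gripper opens to 85 mm and grips with 20 to 120 N. Pads are 22 mm wide; open, the fingers measure 114 mm over their backs; the gripper's body (76 mm by 85 mm) begins 54 mm behind the grasp point. The pads swing forward as they close: fully open they stand 13 mm farther back than shut.
Start: joints at [-1.24, 0.423, 1.63, -0, 1.089, -0.019], TCP at [214.21, -587.128, 231.319] pointing down, gripper open.
Joint ranges: [-3, 3], [-0.9, 2.11], [0.09, 2.58], [-1.31, 4.45], [0.11, 2.69], [-2.54, 2.54]. Speed limits (rad/s): [2.39, 2.39, 3.01, 3.14, 3.14, 3.14].

INTERFACE

Orientations are given as a rotation vector (axis times angle).
In Python, from workcell import observe, get_image, hand_in, grasp_offset gives the robot as it stands.
- The arm moves only by the tool play_rows, never from a script. Its argument "series" is a list of rows, each an object of numbers: "grip": the gripper's target within -1 to 1 (fully open at 1, half-way at 0, shut at -1); "x", "y", "z": the shift along the tool's x, y, z in mm; "ax", "ay", "az": the turn, a rotation vector about the tool's x, y, z in rad. A call has 1 to 8 rows; each row is the pose to reach, as a shift and turn from the pose commanded when the call began, along the tool's axes at that moment; what a row does not reach only later rows make up. A row lasts 1/10 s, in which the tool goes at most 50 mm and 8.59 degrees, less where a joint would pass 70% of its speed; a pose out of reach is approached as far as the arm can. A call with a gripper value outside its range is refused whole. The fingers move at their own pace and stop on an object; "squeeze" is the grip in N (left out, the last holds). Time passes only in rows, so rows that repeat a pose let the fingers close. It gives the time, the measured TCP pose, the force and the opening at its end, in the units of the state.
- observe(): the state, without advancing time (a new reading comes with each control period).
- get_image(name): name is "scene" or "top" or "wrist"; returns a dict with "color" (400x640x3 uint8, red, green, blue), "fx", "fy", "cx", "cy" (pixels), "xyz" and "rotation" of the camera in the world. Camera axes: x right, y up, looking along -z (the intrinsics and any distortion apply to the point x, -y, -z); pixel columns grow to the right and rows downward; lengths in mm; the calibration is good to about 2 mm. A picture is of the moment at which its call begins. There is no depth.
- hand_in(): hands the job in, once; it reports no verdict.
The state is a dict: "time_s": time; "q": joint angles; "qvel": joint speeds; "tau": joint torques, N m; "tcp_pos": TCP position; "eef_rot": TCP orientation; "ft_force": force on the tool from outside, world axes, zero at the start; "moment": the same for the moment, N m; "finger_gap": finger opening in mm.
Only numpy, scipy, OpenCV 4.12 (cv2) and the standard library are available. Lean on these libraries where they do the work, as an engineer would, in place of code of your own. Each camera call takes 0.05 s, during which the arm holds its last target. There are 200 camera calls.

TASK

A child's balance bike, saddle and bars off, has just had a kickstand fitted and leans against the toolbox. While it still leans there, flip the folded kickstand down past its dead centre so that its spring snaps it fully out against its stop; then take the bike by its frame, for instance by the seat tube, stand it plumb upright clear of the toolbox with both tyres still on the same spot of the bench, and finish while still holding it there, foot of the stand off the bench, so that the gap below the foot can be measured for cutting the leg. Leave the saddle, the wrench and the tin alone and never let the bike fall.

Things in the scene. Friction and masses are not known exactly. Their poses are not given: they have to be found in the camera images.
- bike: Balance bike, bare frame, 2.8 kg, free on the bench. Axles 400 mm apart; black tyres 220 mm across, 44 mm wide, round tread. Origin: bench line midway between the tyres. Axes when upright: z up, -y forwards, +x to its left (kickstand side, away from toolbox). Starts leaning 12 degrees to its right, towards -x. Stood up it rocks on the tyres and tips if not held. Hubs stiff: 4 N to roll it.
- kickstand (a joint): Turn of the kickstand about a crosswise axis (bike's x). 0 = folded, leg pointing backwards and 8 degrees up; grows as the leg swings down; 1.71 = straight down; 1.83 = fully out on its stop, foot slightly forward. A spring drives it to 0 below the dead centre (0.92) and to 1.83 beyond. It takes most at the folded end, some 3 N at the foot, nothing at dead centre.
- kick_foot (a point): Centre of the round end of the kickstand's grey rubber foot (foot 18 mm thick, 25 mm long, on a 12 mm steel leg). 88 mm from the pivot in the plane of turning and 95 mm left (bike's +x) of the bike's middle plane at any joint value. Its axes turn with the leg. With the stand fully out and the bike plumb, the foot's lowest point is about 12 mm above the bench.
- kick_pivot (a point): Pivot of the kickstand, on a bracket at the left end of the rear axle; in the bike's frame x +60, y +172, z 110 mm. Axes as the bike's. The rear tyre lies 22 mm either side of the bike's middle plane.
- seat_tube (a point): Point on the centre line of the bare seat tube, the upright open stub of frame tube just ahead of the rear wheel; in the bike's frame x 0, y +64.5, z 238 mm. Tube 31 mm in diameter (collar at its top 37 mm), leaning 14 degrees backwards in the bike's middle plane; its top is 45 mm above this point, and it is free of other tubes to 30 mm below it. Axes as the bike's.
- rear_hub (a point): Centre of the rear wheel's hub, about 109 mm above the bench with the bike upright and the tyre on the bench. Axes as the bike's.
- front_hub (a point): Centre of the front wheel's hub, about 109 mm above the bench with the bike upright and the tyre on the bench. Axes as the bike's.
- toolbox: Dark steel toolbox, full, too heavy to move: 150 mm (x) by 540 mm (y), 145 mm high, folded handle to 156 mm. Origin: centre of its underside. The bike's right axle nuts (ends 58 mm from the bike's middle plane) lean on its long +x face.
- saddle: Bystander: the bike's black saddle, upside down, 205 by 115 mm, its 25 mm seat post pointing up to 155 mm. Origin: on the bench under the post.
- wrench: Bystander: steel spanner, 170 mm long, lying flat. Origin: underside, near its middle.
- grease_tin: Bystander: low steel tin, 68 mm in diameter, 55 mm high. Origin: centre of its underside.

How it is judged:
By the outcome, as a careful person would: the job done as asked, in the order asked, and still so for the second after the job is handed in, while the arm keeps its last pose, push and grip.
It also fails if it takes over 54 s, if anything falls off the work surface, if the arm or the gripper's body presses on something with over 40 N, if the wrist force passes 120 N, or if a joint passes its speed limit or range.

## Working session

There is one attempt and no reset: what is moved stays moved. The work goes in short steps, Python scripts to look and compute and a tool call to move; the robot and the scene stay as the last step left them, time stands still between calls to the robot, and variables do not carry over. Pictures are saved under pics/ and viewed, about 8 in all and at most 12, crops included, and the job is handed in when it is done.

Besides the shell and the picture viewer there is one more tool, called after ">>>" by a JSON object that holds its "method" and its "body", one argument or row to a line. play_rows: Moves the arm, as the interface text tells. Its arguments: {"type":"object","properties":{"series":{"type":"array","items":{"type":"object","properties":{"grip":{"type":"number"},"x":{"type":"number"},"y":{"type":"number"},"z":{"type":"number"},"ax":{"type":"number"},"ay":{"type":"number"},"az":{"type":"number"}}}},"squeeze":{"type":"number"}},"required":["series"]}

```bash
mkdir -p pics
python3 - <<'E'
from workcell import *
import cv2,numpy as np
print(observe(), grasp_offset)
for n in ["scene","top"]:
    d=get_image(n); cv2.imwrite(f"pics/{n}0.png",d["color"][:,:,::-1])
    print(n,{k:v for k,v in d.items() if k!="color"})
E
```

```text
{'time_s': 0.0, 'q': array([-1.24002600e+00,  4.23846669e-01,  1.63071139e+00, -1.18304641e-05,
        1.08859750e+00, -1.90091736e-02]), 'qvel': array([ 0.00046306,  0.00093086,  0.00048619, -0.00086582, -0.00168512,
       -0.00097437]), 'tau': array([ 3.41391096e-04, -5.57393324e+01, -2.81740683e+01,  8.40095890e-05,
        7.47233134e-03, -4.28686019e-05]), 'tcp_pos': array([ 214.01595606, -586.6207952 ,  230.53365046]), 'eef_rot': array([-3.09214962e+00, -5.46375898e-01,  3.97202211e-04]), 'ft_force': array([-0.10765257, -0.43460048,  0.3088998 ]), 'moment': array([ 0.00317688,  0.00772261, -0.01613597]), 'finger_gap': 85.53789080249993} 18.700000000000003
scene {'fx': 471.7413971402996, 'fy': 471.7413971402996, 'cx': 320.8691699960396, 'cy': 196.42923408233872, 'xyz': array([1113.13078288,  254.35710751, 1202.29125783]), 'rotation': array([0.32741021, 0.48736176, 1.87708661])}
top {'fx': 453.5395219192061, 'fy': 453.5395219192061, 'cx': 317.1604311188685, 'cy': 195.59005374006762, 'xyz': array([ 460.45946777,   35.68000358, 1478.42246722]), 'rotation': array([ 0.05407885, -0.04981418, -1.57466204])}
```

View pics/scene0.png

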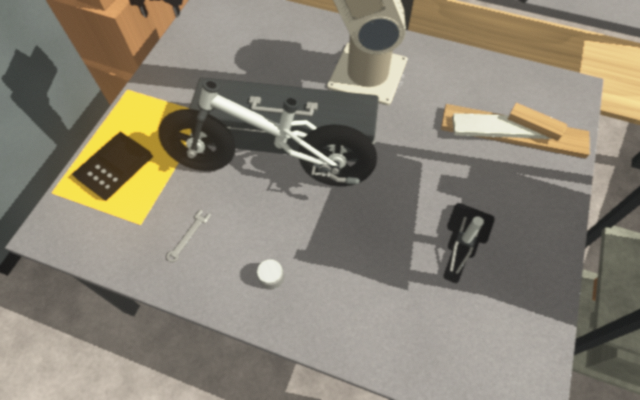

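View pics/top0.png

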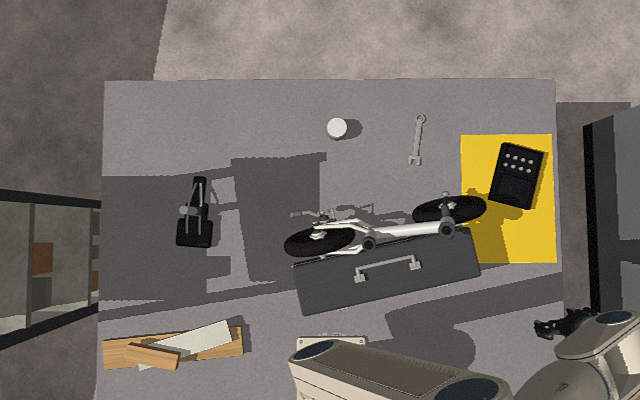

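```bash
cat > h.py <<'E'
import numpy as np,cv2
from scipy.spatial.transform import Rotation as R
from workcell import *
def cam(d): return R.from_rotvec(d["rotation"]).as_matrix(),np.array(d["xyz"])
def ray(d,u,v):
    M,c=cam(d); r=M@np.array([(u-d["cx"])/d["fx"],-(v-d["cy"])/d["fy"],-1]); return c,r/np.linalg.norm(r)
def plane(d,u,v,z):
    c,r=ray(d,u,v); return c+r*(z-c[2])/r[2]
def proj(d,p):
    M,c=cam(d); q=(np.atleast_2d(p)-c)@M; return np.c_[d["cx"]+d["fx"]*q[:,0]/-q[:,2], d["cy"]-d["fy"]*q[:,1]/-q[:,2]]
def tri(*l):
    A=0;b=0
    for c,r in l:
        P=np.eye(3)-np.outer(r,r); A=A+P; b=b+P@c
    x=np.linalg.solve(A,b); return x,[np.linalg.norm(np.cross(x-c,r)) for c,r in l]
E
python3 - <<'E'
from h import *
import pickle
D={n:get_image(n) for n in("scene","top")}; pickle.dump(D,open("d0.pkl","wb"))
a=cv2.resize(D["scene"]["color"][70:195,150:390],None,fx=3.2,fy=2.4*1,interpolation=3)[:,:,::-1]
b=cv2.resize(D["top"]["color"][180:270,275:500],None,fx=3.5,fy=3.2,interpolation=3)[:,:,::-1]
w=np.zeros((300+290,790,3),np.uint8); w[:a.shape[0],:a.shape[1]]=a; w[301:301+b.shape[0],:b.shape[1]]=b
cv2.imwrite("pics/c1.png",w)
E
```

```text
(no output)
```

View pics/c1.png

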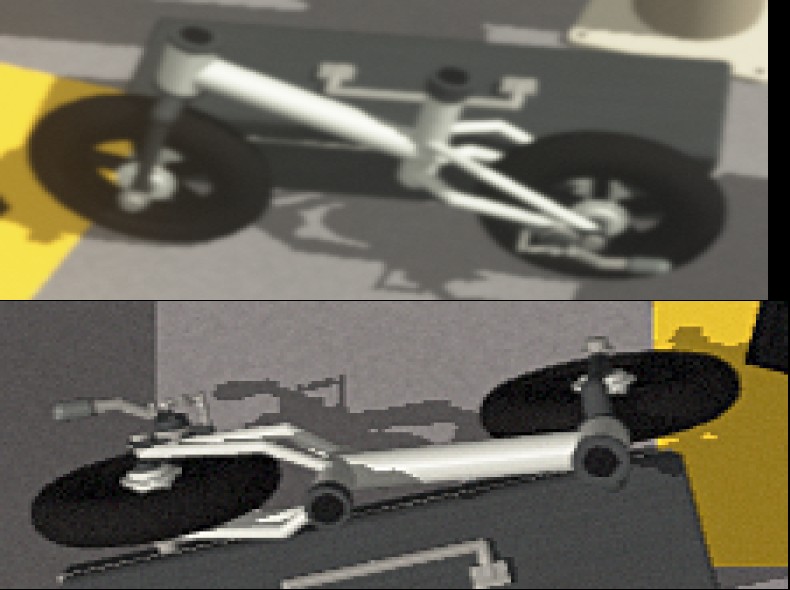

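```bash
cat >> h.py <<'E'
def kick(j):
    a=np.deg2rad(8)-j
    return np.array([95,172+88*np.cos(a),110+88*np.sin(a)])
ST=np.array([0,64.5,238.]); AX=np.array([0,np.sin(np.deg2rad(14)),np.cos(np.deg2rad(14))])
def bike(par,p):
    x,y,psi,th=par
    M=(R.from_euler('z',psi)*R.from_euler('y',th)).as_matrix()
    return np.array([x,y,22])+(np.atleast_2d(p)-[0,0,22])@M.T
E
python3 - <<'E'
from h import *
import pickle
from scipy.optimize import least_squares
D=pickle.load(open("d0.pkl","rb")); s,t=D["scene"],D["top"]
pts={"foot":((356.3,180.8),(296.4,214.1),kick(0)),"seattop":((291.3,101.7),(368.7,243.7),ST+45*AX)}
for k,(a,b,p) in pts.items(): print(k,tri(ray(s,*a),ray(t,*b)))
print("head",tri(ray(s,210.9,84.6),ray(t,446.4,229.7)))
def f(q,th=None):
    r=[]
    for a,b,p in pts.values():
        P=bike(q,p); r+=[*(proj(s,P)[0]-a),*(proj(t,P)[0]-b)]
    return r
r=least_squares(f,[400,0,0.2,-.21]); print(r.x,np.rad2deg(r.x[2:]),r.fun.round(1))
np.save("par.npy",r.x)
for n,p in dict(foot=kick(0),foot92=kick(.92),foot183=kick(1.83),piv=[60,172,110],st=ST,rh=[0,200,109],fh=[0,-200,109]).items(): print(n,bike(r.x,p)[0].round(1),proj(s,bike(r.x,p))[0].round(),proj(t,bike(r.x,p))[0].round())
# toolbox edge, bystanders
for uv in[(291,264),(305,315),(481,275),(470,228)]: print("tb",plane(t,*uv,145).round())
for uv in[(337,127),(415,140)]: print("b",plane(t,*uv,40).round())
o=observe(); M=R.from_rotvec(o["eef_rot"]).as_matrix(); print(M.round(3))
E
```

```text
foot (array([492.87909352, 107.19658989, 135.05803375]), [np.float64(6.622024603918075), np.float64(6.622024603918061)])
seattop (array([411.81748161, -94.70393339, 279.00653844]), [np.float64(1.6725129687858258), np.float64(1.6725129687857854)])
head (array([ 448.33764003, -293.94849487,  304.27516055]), [np.float64(0.3668161819806129), np.float64(0.3668161819806324)])
[ 4.63423706e+02 -1.61500581e+02  1.88692271e-01 -1.47638516e-01] [10.81127076 -8.45906387] [-2.2 -0.1 -2.4  0.7 -0.6  0.  -0.6  0.2]
foot [492.6 107.9 135.1] [354. 181.] [294. 215.]
foot92 [508.   85.8  61.8] [343. 196.] [302. 210.]
foot183 [525.3  14.7  36.6] [317. 198.] [325. 205.]
piv [476.7  16.2 117.9] [323. 169.] [325. 220.]
st [ 420.1 -104.1  235.7] [287. 114.] [370. 240.]
rh [413.3  32.5 108.1] [337. 155.] [320. 241.]
fh [ 488.4 -360.4  108.1] [198. 136.] [450. 216.]
tb [349. 116. 145.]
tb [202.  76. 145.]
tb [ 315. -437.  145.]
tb [ 452. -408.  145.]
b [776. -25.  40.]
b [ 733. -275.   40.]
[[ 0.939  0.343 -0.   ]
 [ 0.343 -0.939  0.001]
 [ 0.    -0.001 -1.   ]]
```

```bash
cat >> h.py <<'E'
def go(tcp,Mt=None,show=True,o=None):
    o=o or observe(); M=R.from_rotvec(o["eef_rot"]).as_matrix()
    sh=M.T@(np.array(tcp)-o["tcp_pos"]); rv=np.zeros(3) if Mt is None else R.from_matrix(M.T@Mt).as_rotvec()
    print("shift",sh.round(1),"turn",rv.round(3)); return sh,rv
def ytool(psi): # tool down, y along bike x
    y=np.array([np.cos(psi),np.sin(psi),0]); z=np.array([0,0,-1.]); return np.c_[np.cross(y,z),y,z]
E
python3 - <<'E'
from h import *
import pickle
from scipy.optimize import least_squares
D=pickle.load(open("d0.pkl","rb")); s,t=D["scene"],D["top"]
F=[((291.3,101.7),(368.7,243.7),ST+45*AX),((356.3,180.8),(296.4,214.1),kick(0))]
def f(q):
    q=[*q,-.2094]; r=[10*(np.rad2deg(q[2])-11)/10]
    for a,b,p in F:
        P=bike(q,p); r+=[*(proj(s,P)[0]-a),*(proj(t,P)[0]-b)]
    return r
r=least_squares(f,[463,-160,.19]); q=[*r.x,-.2094]; print(q,r.fun.round(1)); np.save("par.npy",q)
print("foot",bike(q,kick(0)),"st",bike(q,ST))
go([495,115,330],ytool(.192))
E
```

```text
[np.float64(477.6184181226006), np.float64(-159.12381647058996), np.float64(0.2051524294216595), -0.2094] [ 0.8 -0.8 -0.1 -0.1  1.1 -2.   0.  -2.9 -0.2]
foot [[495.40107537 109.27063931 139.80535291]] st [[ 420.51970081 -105.1233689   233.28165596]]
shift [ 504.4 -563.1  -98.6] turn [-1.000e-03 -1.000e-03 -1.413e+00]
```

>>> {"method": "play_rows", "body": {
  "series": [
    {"z": -50, "grip": -1},
    {"x": 30, "y": -30, "z": -80, "az": -0.14},
    {"x": 60, "y": -66, "z": -110, "az": -0.28},
    {"x": 93, "y": -100, "z": -130, "az": -0.42},
    {"x": 125, "y": -136, "z": -150, "az": -0.56},
    {"x": 157, "y": -172, "z": -160, "az": -0.7},
    {"x": 190, "y": -208, "z": -160, "az": -0.84},
    {"x": 222, "y": -244, "z": -160, "az": -0.98}
  ]
}}

```text
invalid input
```

Run:
```python
from h import *
o=observe();print(o["time_s"],o["tcp_pos"],o["q"])
go([495,125,330],ytool(.2),o=o)
```

```text
0.2 [ 214.11388299 -586.79849314  230.8135307 ] [-1.23998411e+00  4.23597141e-01  1.63039564e+00  2.09544873e-05
  1.08862375e+00 -1.89823689e-02]
shift [ 507.8 -572.5  -98.6] turn [-1.000e-03 -1.000e-03 -1.421e+00]
```

>>> {"method": "play_rows", "body": {
  "squeeze": 60,
  "series": [
    {"x": 0, "y": 0, "z": -50, "ax": 0, "ay": 0, "az": 0, "grip": -1},
    {"x": 30, "y": -30, "z": -80, "ax": 0, "ay": 0, "az": -0.14, "grip": -1},
    {"x": 60, "y": -66, "z": -110, "ax": 0, "ay": 0, "az": -0.28, "grip": -1},
    {"x": 93, "y": -100, "z": -130, "ax": 0, "ay": 0, "az": -0.42, "grip": -1},
    {"x": 125, "y": -136, "z": -150, "ax": 0, "ay": 0, "az": -0.56, "grip": -1},
    {"x": 157, "y": -172, "z": -160, "ax": 0, "ay": 0, "az": -0.7, "grip": -1},
    {"x": 190, "y": -208, "z": -160, "ax": 0, "ay": 0, "az": -0.84, "grip": -1},
    {"x": 222, "y": -244, "z": -160, "ax": 0, "ay": 0, "az": -0.98, "grip": -1}
  ]
}}

```text
time_s: 1.0
tcp_pos: [337.0, -286.5, 392.0]
eef_rot: [2.466, 1.944, 0.001]
ft_force: [1.7, -0.1, -0.5]
finger_gap: 0.1
```

Run:
```python
from h import *
o=observe();print(o["time_s"],o["tcp_pos"],o["q"])
go([495,125,330],ytool(.2),o=o)
```

```text
1.0 [ 336.99493651 -286.50310353  391.99761839] [-7.31605362e-01 -2.53811162e-02  1.81808445e+00  1.59299473e-04
  1.34723096e+00 -4.95729174e-01]
shift [437.1  57.4  61.8] turn [ 0.001  0.001 -0.436]
```

>>> {"method": "play_rows", "body": {
  "series": [
    {"x": 50, "y": 6, "z": 0, "ax": 0, "ay": 0, "az": -0.1, "grip": -1},
    {"x": 100, "y": 12, "z": 0, "ax": 0, "ay": 0, "az": -0.2, "grip": -1},
    {"x": 150, "y": 20, "z": 0, "ax": 0, "ay": 0, "az": -0.3, "grip": -1},
    {"x": 200, "y": 27, "z": 0, "ax": 0, "ay": 0, "az": -0.43, "grip": -1},
    {"x": 250, "y": 33, "z": 0, "ax": 0, "ay": 0, "az": -0.43, "grip": -1},
    {"x": 300, "y": 40, "z": 0, "ax": 0, "ay": 0, "az": -0.43, "grip": -1},
    {"x": 350, "y": 48, "z": 20, "ax": 0, "ay": 0, "az": -0.43, "grip": -1},
    {"x": 400, "y": 55, "z": 40, "ax": 0, "ay": 0, "az": -0.43, "grip": -1}
  ]
}}

```text
time_s: 1.8
tcp_pos: [482.3, 79.6, 355.6]
eef_rot: [2.0, 2.421, 0.002]
ft_force: [-0.2, -0.6, 0.1]
finger_gap: -0.2
```

Run:
```python
from h import *
o=observe();print(o["time_s"],o["tcp_pos"],o["q"],o["qvel"].max())
d=get_image("wrist"); cv2.imwrite("pics/w1.png",d["color"][:,:,::-1])
import pickle; pickle.dump(d,open("w1.pkl","wb"))
q=np.load("par.npy"); print(d["xyz"],proj(d,bike(q,[kick(0),[60,172,110],ST+45*AX])).round())
```

```text
1.8 [482.30380103  79.63366076 355.6119045 ] [ 1.39369327e-01  8.44026930e-02  1.78536734e+00 -1.37219401e-04
  1.26964165e+00 -5.01881832e-02] 0.8559564290382873
[469.51091556 145.66820989 498.75527532] [[335. 138.]
 [307. 214.]
 [183. 397.]]
```

View pics/w1.png

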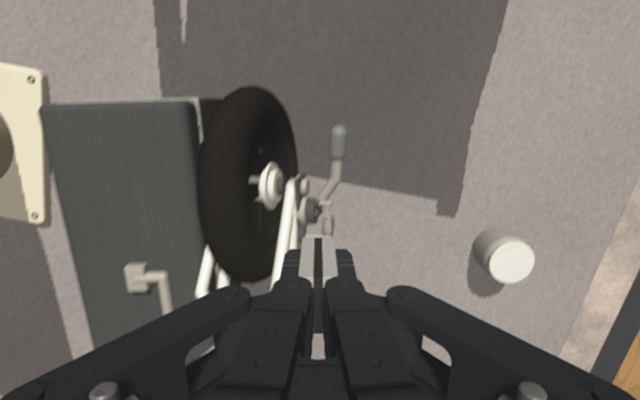

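Run:
```python
from h import *
q=np.load("par.npy"); q[0]+=3; np.save("par.npy",q)
o=observe(); M=R.from_rotvec(o["eef_rot"]).as_matrix(); print(o["time_s"],o["tcp_pos"])
def C(j,off=9):
    a=np.deg2rad(8)-j; u=np.array([0,np.cos(a),np.sin(a)]); n=np.array([0,-np.sin(a),np.cos(a)])
    p=np.array([95,172,110])+78*u+off*n+[0,3+3*j,0]; return bike(q,p)[0]
for j,off in [(0,90),(0,30),(0,12),(.15,9),(.3,9),(.45,9),(.6,8),(.75,8),(.9,7),(1.05,7),(1.2,7),(1.35,7)]:
    c=C(j,off); print(j,c.round(1),(M.T@(c-o["tcp_pos"])).round(1), "bikeaxes")
go(o["tcp_pos"],ytool(q[2]),o=o)
```

```text
1.85 [482.82207155  84.44388454 352.04872304]
0 [484.5  86.5 225.6] [  1.3   2.2 126.4] bikeaxes
0 [494.9  97.2 167.5] [  9.6  14.5 184.6] bikeaxes
0 [498.  100.4 150.1] [ 12.1  18.2 202. ] bikeaxes
0.15 [500.4 104.  135.8] [ 15.1  21.2 216.2] bikeaxes
0.3 [502.6 105.2 124.3] [ 15.9  23.6 227.7] bikeaxes
0.45 [505.2 104.8 112.9] [ 14.9  26.1 239.2] bikeaxes
0.6 [508.3 102.2 100.9] [ 11.8  28.7 251.1] bikeaxes
0.75 [511.4  98.3  90.5] [  7.3  31.  261.5] bikeaxes
0.9 [514.9  92.2  80.2] [  0.6  33.3 271.8] bikeaxes
1.05 [518.2  85.2  71.8] [ -7.   35.2 280.2] bikeaxes
1.2 [521.4  77.   64.6] [-15.7  36.8 287.4] bikeaxes
1.35 [524.6  67.7  58.8] [-25.4  38.2 293.1] bikeaxes
shift [0. 0. 0.] turn [-0.001 -0.003 -0.014]
```

>>> {"method": "play_rows", "body": {
  "series": [
    {"x": 2, "y": 2, "z": 45, "ax": 0, "ay": 0, "az": 0, "grip": -1},
    {"x": 3, "y": 5, "z": 90, "ax": 0, "ay": 0, "az": 0, "grip": -1},
    {"x": 5, "y": 10, "z": 130, "ax": 0, "ay": 0, "az": 0, "grip": -1},
    {"x": 8, "y": 13, "z": 160, "ax": 0, "ay": 0, "az": 0, "grip": -1},
    {"x": 8, "y": 13, "z": 160, "ax": 0, "ay": 0, "az": 0, "grip": -1},
    {"x": 8, "y": 13, "z": 160, "ax": 0, "ay": 0, "az": 0, "grip": -1}
  ]
}}

```text
time_s: 2.45
tcp_pos: [492.9, 87.7, 195.7]
eef_rot: [-2.001, -2.421, 0.001]
ft_force: [0.9, -0.9, 1.4]
finger_gap: 0.2
```

Run:
```python
from h import *
q=np.load("par.npy")
o=observe(); M=R.from_rotvec(o["eef_rot"]).as_matrix(); print(o["time_s"],o["tcp_pos"])
def C(j,off=9):
    a=np.deg2rad(8)-j; u=np.array([0,np.cos(a),np.sin(a)]); n=np.array([0,-np.sin(a),np.cos(a)])
    p=np.array([95,172,110])+78*u+off*n+[0,3+3*j,0]; return bike(q,p)[0]
for j,off in [(0,30),(0,12),(.15,9),(.3,9),(.45,9),(.6,8),(.75,8),(.9,7),(1.05,7),(1.2,7),(1.35,7)]:
    c=C(j,off); print(j,c.round(1),(M.T@(c-o["tcp_pos"])).round(1))
d=get_image("wrist"); cv2.imwrite("pics/w2.png",d["color"][:,:,::-1])
```

```text
2.45 [492.8745176   87.66660099 195.68645273]
0 [494.9  97.2 167.5] [ 9.   3.8 28.2]
0 [498.  100.4 150.1] [11.6  7.5 45.6]
0.15 [500.4 104.  135.8] [14.6 10.5 59.8]
0.3 [502.6 105.2 124.3] [15.4 12.9 71.3]
0.45 [505.2 104.8 112.9] [14.5 15.4 82.8]
0.6 [508.3 102.2 100.9] [11.4 18.  94.7]
0.75 [511.4  98.3  90.5] [  7.   20.3 105.2]
0.9 [514.9  92.2  80.2] [  0.3  22.6 115.5]
1.05 [518.2  85.2  71.8] [ -7.2  24.5 123.9]
1.2 [521.4  77.   64.6] [-15.9  26.2 131.1]
1.35 [524.6  67.7  58.8] [-25.6  27.6 136.8]
```

View pics/w2.png

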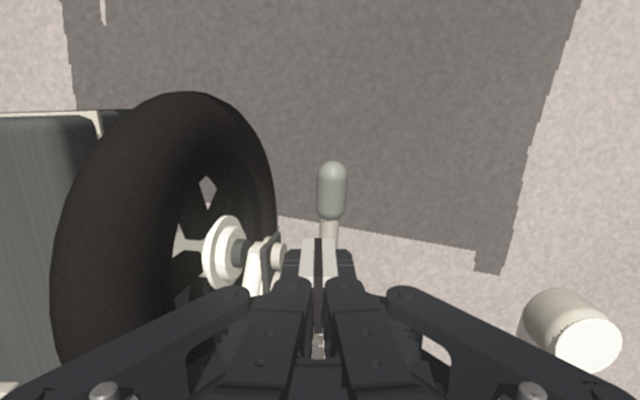

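>>> {"method": "play_rows", "body": {
  "series": [
    {"x": 10, "y": 5, "z": 28, "ax": 0, "ay": 0, "az": 0, "grip": -1},
    {"x": 13, "y": 8, "z": 46, "ax": 0, "ay": 0, "az": 0, "grip": -1},
    {"x": 15, "y": 10, "z": 58, "ax": 0, "ay": 0, "az": 0, "grip": -1},
    {"x": 16, "y": 13, "z": 70, "ax": 0, "ay": 0, "az": 0, "grip": -1},
    {"x": 16, "y": 13, "z": 71, "ax": 0, "ay": 0, "az": 0, "grip": -1},
    {"x": 16, "y": 13, "z": 71, "ax": 0, "ay": 0, "az": 0, "grip": -1}
  ]
}}

```text
time_s: 3.1
tcp_pos: [503.3, 105.9, 125.0]
eef_rot: [2.002, 2.42, 0.001]
ft_force: [0.4, 1.5, 1.4]
finger_gap: -0.1
```

Run:
```python
from h import *
d=get_image("wrist"); cv2.imwrite("pics/w3.png",d["color"][:,:,::-1])
o=observe(); print(o["time_s"],o["tcp_pos"],o["ft_force"],o["moment"])
```

```text
3.15 [503.23229882 105.89783523 125.16146322] [1.76598316 0.71515634 2.62007198] [ 0.18993613 -0.09918917  0.04180029]
```

View pics/w3.png

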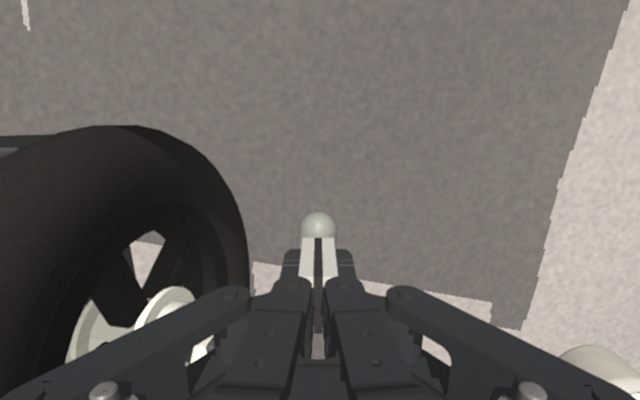

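>>> {"method": "play_rows", "body": {
  "series": [
    {"x": -1, "y": 2, "z": 12, "ax": 0, "ay": 0, "az": 0, "grip": -1},
    {"x": -4, "y": 5, "z": 24, "ax": 0, "ay": 0, "az": 0, "grip": -1},
    {"x": -9, "y": 7, "z": 34, "ax": 0, "ay": 0, "az": 0, "grip": -1},
    {"x": -16, "y": 9, "z": 45, "ax": 0, "ay": 0, "az": 0, "grip": -1},
    {"x": -23, "y": 11, "z": 53, "ax": 0, "ay": 0, "az": 0, "grip": -1},
    {"x": -32, "y": 13, "z": 60, "ax": 0, "ay": 0, "az": 0, "grip": -1},
    {"x": -41, "y": 14, "z": 66, "ax": 0, "ay": 0, "az": 0, "grip": -1},
    {"x": -41, "y": 14, "z": 66, "ax": 0, "ay": 0, "az": 0, "grip": -1}
  ]
}}

```text
time_s: 3.95
tcp_pos: [524.0, 67.0, 57.5]
eef_rot: [-2.003, -2.419, 0.001]
ft_force: [-0.6, -1.1, 0.3]
finger_gap: -0.3
```

Run:
```python
from h import *
o=observe(); print(o["time_s"],o["tcp_pos"],o["ft_force"],o["moment"])
s,t,w=[get_image(n) for n in("scene","top","wrist")]
a=cv2.resize(s["color"][80:220,240:400],(400,350),interpolation=3); b=cv2.resize(t["color"][180:280,275:400],(400,320),interpolation=3)[:250]
c=w["color"][:, 120:520]
im=np.zeros((600,800,3),np.uint8); im[:350,:400]=a; im[350:,:400]=b; im[:400,400:]=c
cv2.imwrite("pics/m4.png",im[:,:,::-1])
q=np.load("par.npy"); 
for j in(0,1.83): print(j,proj(s,bike(q,kick(j))),proj(t,bike(q,kick(j))),proj(w,bike(q,kick(j))))
```

```text
3.95 [523.98764262  66.96669108  57.53630245] [-0.63160566 -1.05528308  0.27697483] [-0.03510288  0.00686053 -0.06437179]
0 [[353.95593034 181.73262737]] [[293.46374265 212.83543698]] [[222.2559765  218.16565044]]
1.83 [[316.43422201 201.48742145]] [[323.95632245 200.89850976]] [[326.67879932 331.32582051]]
```

View pics/m4.png

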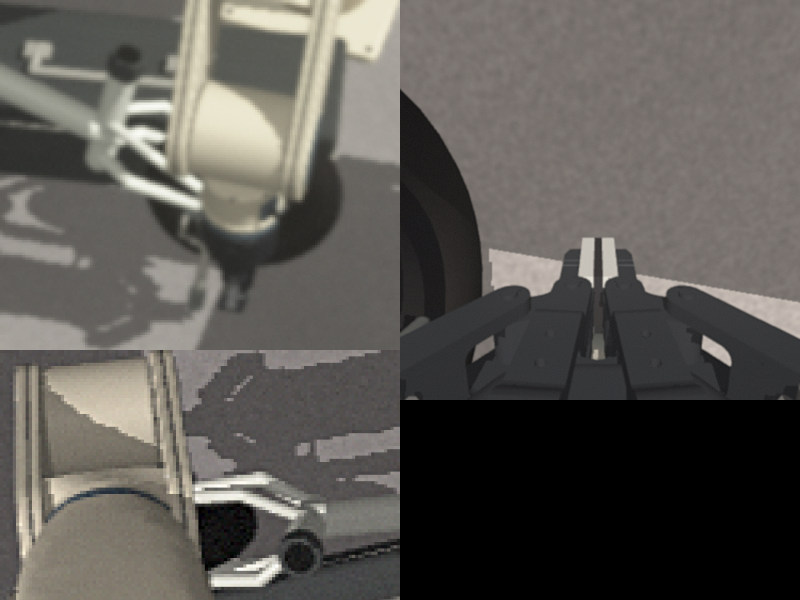

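```bash
cat >> h.py <<'E'
def brot(q): return (R.from_euler('z',q[2])*R.from_euler('y',q[3])).as_matrix()
def grasp(q,back=0,up=4):
    B=brot(q); z=-B@AX; y=B[:,0]; M=np.c_[np.cross(y,z),y,z]
    return bike(q,ST+up*AX)[0]+(18.7-back)*z, M
E
python3 - <<'E'
from h import *
q=np.load("par.npy"); o=observe()
go([*(o["tcp_pos"][:2]+[15,0]),400],o=o)
p,M=grasp(q,90); print(p); go(p,M,o=o); p,M=grasp(q); print(p)
E
```

```text
shift [  -2.8   14.8 -341.4] turn [0. 0. 0.]
[404.93926337 -90.38267675 304.74891657]
shift [-133.4 -146.8 -246.2] turn [-0.21  -0.242  0.009]
[ 427.14695752 -108.0010339   219.32987998]
```

>>> {"method": "play_rows", "body": {
  "series": [
    {"x": 2, "y": 8, "z": -20, "ax": 0, "ay": 0, "az": 0, "grip": -1},
    {"x": 2, "y": 15, "z": -65, "ax": 0, "ay": 0, "az": 0, "grip": -1},
    {"x": 2, "y": 15, "z": -115, "ax": 0, "ay": 0, "az": 0, "grip": -1},
    {"x": 2, "y": 15, "z": -165, "ax": 0, "ay": 0, "az": 0, "grip": -1},
    {"x": 2, "y": 15, "z": -215, "ax": 0, "ay": 0, "az": 0, "grip": 0},
    {"x": 0, "y": 10, "z": -265, "ax": 0, "ay": 0, "az": 0, "grip": 1},
    {"x": -30, "y": -20, "z": -300, "ax": -0.05, "ay": -0.06, "az": 0, "grip": 1},
    {"x": -60, "y": -60, "z": -330, "ax": -0.1, "ay": -0.12, "az": 0, "grip": 1}
  ]
}}

```text
time_s: 4.9
tcp_pos: [484.7, 6.2, 384.4]
eef_rot: [1.897, 2.297, 0.005]
ft_force: [-0.1, 0.1, 1.1]
finger_gap: 58.1
```

Run:
```python
from h import *
q=np.load("par.npy"); o=observe(); print(o["tcp_pos"],o["q"])
for b in(150,90): p,M=grasp(q,b); print(p); go(p,M,o=o)
```

```text
[484.71736894   6.20267664 384.4468019 ] [ 0.05476786 -0.00569408  1.82414894 -0.11502597  1.20333614 -0.10036425]
[390.13413394 -78.63710532 361.69494096]
shift [ -62.9 -111.1   19. ] turn [-0.104 -0.119  0.011]
[404.93926337 -90.38267675 304.74891657]
shift [ -70.  -105.    78.2] turn [-0.104 -0.119  0.011]
```

>>> {"method": "play_rows", "body": {
  "series": [
    {"x": -20, "y": -38, "z": 0, "ax": -0.05, "ay": -0.06, "az": 0, "grip": 1},
    {"x": -42, "y": -75, "z": 10, "ax": -0.1, "ay": -0.12, "az": 0.01, "grip": 1},
    {"x": -63, "y": -111, "z": 19, "ax": -0.104, "ay": -0.12, "az": 0.01, "grip": 1},
    {"x": -66, "y": -108, "z": 50, "ax": -0.104, "ay": -0.12, "az": 0.01, "grip": 1},
    {"x": -69, "y": -106, "z": 70, "ax": -0.104, "ay": -0.12, "az": 0.01, "grip": 1},
    {"x": -69, "y": -106, "z": 70, "ax": -0.104, "ay": -0.12, "az": 0.01, "grip": 1},
    {"x": -69, "y": -106, "z": 70, "ax": -0.104, "ay": -0.12, "az": 0.01, "grip": 1}
  ]
}}

```text
time_s: 5.6
tcp_pos: [401.4, -87.9, 310.4]
eef_rot: [1.812, 2.17, 0.007]
ft_force: [-0.1, 0.5, 1.0]
finger_gap: 85.4
```

Run:
```python
from h import *
q=np.load("par.npy"); o=observe(); print(o["time_s"],o["tcp_pos"],o["q"],o["finger_gap"])
for b in(0,): p,M=grasp(q,b); print(p); go(p,M,o=o)
d=get_image("wrist"); cv2.imwrite("pics/w5.png",d["color"][:,:,::-1])
print(proj(d,bike(q,[ST,ST+45*AX])), proj(d,o["tcp_pos"]))
s=get_image("scene"); cv2.imwrite("pics/s5.png",s["color"][:,:,::-1]); print(proj(s,bike(q,kick(1.83))))
```

```text
5.6 [401.39145489 -87.9401891  310.42218767] [-0.1250396  -0.13879007  2.14174977 -0.21328437  0.87971466 -0.18948878] 85.40764128614974
[ 427.14695752 -108.0010339   219.32987998]
shift [-1.8  2.3 96.7] turn [-0.006 -0.002  0.   ]
[[320.63151661 203.58805772]
 [320.79730218 227.60409925]] [[317.09600392 254.1977268 ]]
[[316.43422201 201.48742145]]
```

View pics/w5.png

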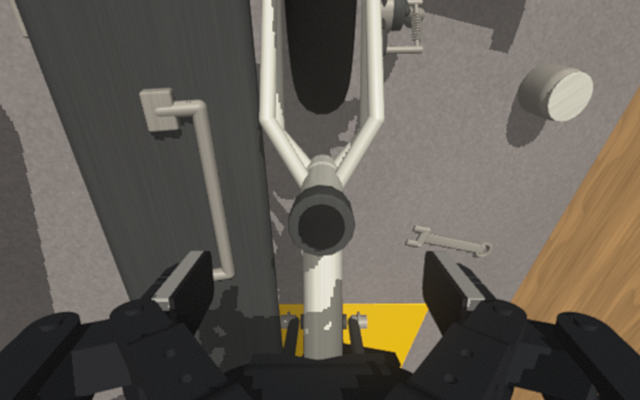

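>>> {"method": "play_rows", "body": {
  "series": [
    {"x": 0, "y": 2, "z": 25, "ax": 0, "ay": 0, "az": 0, "grip": 1},
    {"x": 0, "y": 2, "z": 50, "ax": 0, "ay": 0, "az": 0, "grip": 1},
    {"x": 0, "y": 2, "z": 75, "ax": 0, "ay": 0, "az": 0, "grip": 1},
    {"x": 0, "y": 2, "z": 90, "ax": 0, "ay": 0, "az": 0, "grip": 1},
    {"x": 0, "y": 2, "z": 96, "ax": 0, "ay": 0, "az": 0, "grip": 1},
    {"x": 0, "y": 2, "z": 96, "ax": 0, "ay": 0, "az": 0, "grip": 1}
  ]
}}

```text
time_s: 6.3
tcp_pos: [426.8, -106.3, 219.1]
eef_rot: [1.812, 2.17, 0.007]
ft_force: [-0.2, 0.2, 0.1]
finger_gap: 85.6
```

>>> {"method": "play_rows", "body": {
  "squeeze": 40,
  "series": [
    {"x": 0, "y": 0, "z": 0, "ax": 0, "ay": 0, "az": 0, "grip": 0.1},
    {"x": 0, "y": 0, "z": 0, "ax": 0, "ay": 0, "az": 0, "grip": -0.1},
    {"x": 0, "y": 0, "z": 0, "ax": 0, "ay": 0, "az": 0, "grip": -0.2},
    {"x": 0, "y": 0, "z": 0, "ax": 0, "ay": 0, "az": 0, "grip": -0.3},
    {"x": 0, "y": 0, "z": 0, "ax": 0, "ay": 0, "az": 0, "grip": -0.5},
    {"x": 0, "y": 0, "z": 0, "ax": 0, "ay": 0, "az": 0, "grip": -1},
    {"x": 0, "y": 0, "z": 0, "ax": 0, "ay": 0, "az": 0, "grip": -1}
  ]
}}

```text
time_s: 7.0
tcp_pos: [427.2, -106.3, 219.9]
eef_rot: [1.811, 2.168, 0.009]
ft_force: [-3.2, 3.2, 5.9]
finger_gap: 29.9
```

Run:
```python
from h import *
q=np.load("par.npy"); o=observe(); print(o["time_s"],o["tcp_pos"],o["q"],o["finger_gap"],o["ft_force"],o["moment"])
B=brot(q); M=R.from_rotvec(o["eef_rot"]).as_matrix(); print((B.T@M).round(3))
```

```text
7.0 [ 427.21946461 -106.31522561  219.89443933] [-0.16728586  0.05794018  2.20351398 -0.26462026  0.61773192 -0.15037934] 29.901003513759733 [-3.23215724  3.21670214  5.89314725] [ 0.41373885 -0.2386682   0.19672097]
[[ 0.     1.    -0.003]
 [ 0.971 -0.001 -0.24 ]
 [-0.24  -0.003 -0.971]]
```

```bash
cat > roll.py <<'E'
from h import *
def roll(q,deg,n,o=None,roll=1):
    o=o or observe(); M=R.from_rotvec(o["eef_rot"]).as_matrix(); p=o["tcp_pos"]
    ey=np.array([-np.sin(q[2]),np.cos(q[2]),0]); ex=np.array([np.cos(q[2]),np.sin(q[2]),0]); T=np.array([q[0],q[1],22])
    for k in range(1,n+1):
        a=np.deg2rad(deg)*k/n; D=R.from_rotvec(a*ey).as_matrix()
        P=T+D@(p-T)+roll*22*a*ex
        print((M.T@(P-p)).round(1), R.from_matrix(M.T@D@M).as_rotvec().round(4))
if __name__=="__main__":
    q=np.load("par.npy"); print(q); roll(q,12,16)
E
python3 roll.py
```

```text
[ 4.80618418e+02 -1.59123816e+02  2.05152429e-01 -2.09400000e-01]
[0.  2.9 0.1] [ 0.0127 -0.     -0.0031]
[0.  5.9 0.2] [ 0.0254 -0.     -0.0063]
[0.1 8.8 0.3] [ 0.0381 -0.     -0.0094]
[ 0.1 11.7  0.5] [ 0.0508 -0.     -0.0126]
[ 0.2 14.6  0.7] [ 0.0635 -0.0001 -0.0157]
[ 0.2 17.6  0.9] [ 0.0762 -0.0001 -0.0189]
[ 0.3 20.5  1.2] [ 0.0889 -0.0001 -0.022 ]
[ 0.4 23.4  1.5] [ 1.017e-01 -1.000e-04 -2.520e-02]
[ 0.5 26.3  1.9] [ 1.144e-01 -1.000e-04 -2.830e-02]
[ 0.6 29.2  2.2] [ 1.271e-01 -1.000e-04 -3.140e-02]
[ 0.7 32.1  2.6] [ 1.398e-01 -1.000e-04 -3.460e-02]
[ 0.8 35.   3.1] [ 1.525e-01 -1.000e-04 -3.770e-02]
[ 0.9 37.9  3.5] [ 1.652e-01 -1.000e-04 -4.090e-02]
[ 1.  40.8  4.1] [ 0.1779 -0.0002 -0.044 ]
[ 1.2 43.7  4.6] [ 0.1906 -0.0002 -0.0472]
[ 1.3 46.6  5.2] [ 2.033e-01 -2.000e-04 -5.030e-02]
```

>>> {"method": "play_rows", "body": {
  "squeeze": 80,
  "series": [
    {"x": 0, "y": 0, "z": 0, "ax": 0, "ay": 0, "az": 0, "grip": -1},
    {"x": 0, "y": 2.9, "z": 0.1, "ax": 0.0127, "ay": 0, "az": -0.0031, "grip": -1},
    {"x": 0, "y": 5.9, "z": 0.2, "ax": 0.0254, "ay": 0, "az": -0.0063, "grip": -1},
    {"x": 0.1, "y": 8.8, "z": 0.3, "ax": 0.0381, "ay": 0, "az": -0.0094, "grip": -1},
    {"x": 0.1, "y": 11.7, "z": 0.5, "ax": 0.0508, "ay": 0, "az": -0.0126, "grip": -1},
    {"x": 0.2, "y": 14.6, "z": 0.7, "ax": 0.0635, "ay": 0, "az": -0.0157, "grip": -1},
    {"x": 0.3, "y": 17.6, "z": 0.9, "ax": 0.0762, "ay": 0, "az": -0.0189, "grip": -1},
    {"x": 0.3, "y": 17.6, "z": 0.9, "ax": 0.0762, "ay": 0, "az": -0.0189, "grip": -1}
  ]
}}

```text
time_s: 7.8
tcp_pos: [445.0, -102.5, 222.9]
eef_rot: [1.831, 2.214, -0.078]
ft_force: [-2.5, 4.7, 9.9]
finger_gap: 29.2
```

Run:
```python
from roll import *
q=np.load("par.npy"); o=observe(); print(o["time_s"],o["tcp_pos"],o["finger_gap"],o["ft_force"],o["moment"])
M=R.from_rotvec(o["eef_rot"]).as_matrix(); print("tool y z-comp deg (lean by tool)",np.rad2deg(np.arcsin(M[2,1])))
roll(q,np.rad2deg(np.arcsin(M[2,1])),8,o)
```

```text
7.8 [ 444.96877798 -102.5105897   222.89553572] 29.176295766439605 [-2.534609    4.72614984  9.94347002] [ 0.34630605 -0.04070152  0.04679877]
tool y z-comp deg (lean by tool) 7.320554474419726
[0.  3.6 0.1] [ 0.0155 -0.     -0.0038]
[0.1 7.2 0.3] [ 0.031  -0.     -0.0077]
[ 0.1 10.7  0.5] [ 0.0465 -0.     -0.0115]
[ 0.2 14.3  0.7] [ 0.062  -0.     -0.0153]
[ 0.3 17.9  1. ] [ 0.0775 -0.0001 -0.0192]
[ 0.4 21.4  1.4] [ 0.093  -0.0001 -0.023 ]
[ 0.5 25.   1.8] [ 1.085e-01 -1.000e-04 -2.680e-02]
[ 0.6 28.5  2.2] [ 1.24e-01 -1.00e-04 -3.07e-02]
```

>>> {"method": "play_rows", "body": {
  "series": [
    {"x": 0, "y": 3.6, "z": 0, "ax": 0.0155, "ay": 0, "az": -0.0038, "grip": -1},
    {"x": 0.1, "y": 7.2, "z": 0.1, "ax": 0.031, "ay": 0, "az": -0.0077, "grip": -1},
    {"x": 0.1, "y": 10.7, "z": 0.2, "ax": 0.0465, "ay": 0, "az": -0.0115, "grip": -1},
    {"x": 0.2, "y": 14.3, "z": 0.4, "ax": 0.062, "ay": 0, "az": -0.0153, "grip": -1},
    {"x": 0.3, "y": 17.9, "z": 0.7, "ax": 0.0775, "ay": 0, "az": -0.0192, "grip": -1},
    {"x": 0.4, "y": 21.4, "z": 1.1, "ax": 0.093, "ay": 0, "az": -0.023, "grip": -1},
    {"x": 0.5, "y": 25, "z": 1.5, "ax": 0.1085, "ay": 0, "az": -0.0268, "grip": -1},
    {"x": 0.6, "y": 28.5, "z": 1.9, "ax": 0.124, "ay": 0, "az": -0.0307, "grip": -1}
  ]
}}

```text
time_s: 8.6
tcp_pos: [472.9, -96.4, 224.7]
eef_rot: [1.859, 2.284, -0.226]
ft_force: [0.4, 5.4, 10.0]
finger_gap: 29.8
```

>>> {"method": "play_rows", "body": {
  "series": [
    {"x": 0, "y": 0, "z": 0, "ax": 0, "ay": 0, "az": 0, "grip": -1},
    {"x": 0, "y": 0, "z": 0, "ax": 0, "ay": 0, "az": 0, "grip": -1},
    {"x": 0, "y": 0, "z": 0, "ax": 0, "ay": 0, "az": 0, "grip": -1}
  ]
}}

```text
time_s: 8.9
tcp_pos: [473.0, -96.4, 224.7]
eef_rot: [1.859, 2.284, -0.225]
ft_force: [-0.7, 5.3, 9.6]
finger_gap: 29.4
```

Run:
```python
from roll import *
q=np.load("par.npy"); o=observe(); print(o["time_s"],o["tcp_pos"],o["finger_gap"],o["ft_force"],o["moment"])
M=R.from_rotvec(o["eef_rot"]).as_matrix(); print("lean by tool",np.rad2deg(np.arcsin(M[2,1])),"tilt",np.rad2deg(np.arcsin(M[2,0])),"yaw",np.arctan2(M[1,1],M[0,1]))
u=q.copy(); u[0]+=4.6*np.cos(q[2]); u[1]+=4.6*np.sin(q[2]); u[3]=0
s,t=get_image("scene"),get_image("top"); import pickle; pickle.dump((s,t),open("d6.pkl","wb"))
a=cv2.resize(s["color"][70:200,150:400],None,fx=3.2,fy=3.2*.72,interpolation=3)[:300]
b=cv2.resize(t["color"][180:265,275:525],None,fx=3.2,fy=3.2,interpolation=3)
im=np.vstack([a,b[:600-len(a)]]).copy(); print(im.shape,len(a))
cv2.imwrite("pics/m6.png",im[:,:,::-1])
for n,p in dict(foot=kick(1.83),piv=[60,172,110],rh=[35,200,109],fh=[35,-200,109],rr=[0,310,110],ft=[0,-310,110]).items():
    for k,d in(("s",s),("t",t)): print(n,k,proj(d,bike(u,p))[0].round(1))
```

```text
8.9 [472.98380366 -96.43553176 224.70829646] 29.403688217204063 [-0.67528119  5.29821809  9.59772451] [ 0.47796238 -0.06113321  0.03330523]
lean by tool 0.0782298726325635 tilt -13.876095108359584 yaw 0.20446491913306322
(572, 800, 3) 300
foot s [316.2 206.9]
foot t [323.4 199.2]
piv s [321.5 181. ]
piv t [322.8 209.5]
rh s [333.1 174.6]
rh t [315.4 219.6]
fh s [190.5 156.9]
fh t [444.8 192. ]
rr s [374.8 168.5]
rr t [282.  238.6]
ft s [156.3 141.8]
ft t [483.  195.7]
```

View pics/m6.png

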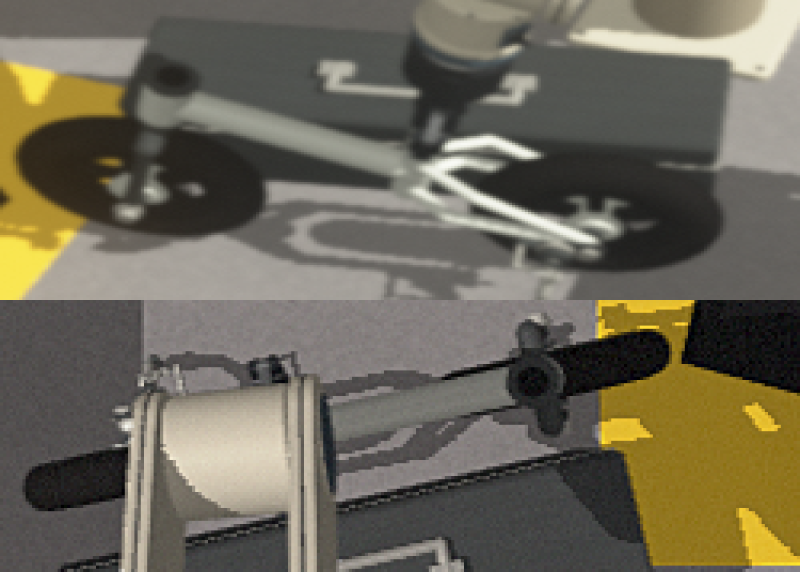

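Run:
```python
from roll import *; import pickle
s,t=pickle.load(open("d6.pkl","rb")); q=np.load("par.npy")
B=brot(q); h0=np.array([448.34,-293.95,304.28]); b0=B.T@(h0-[q[0],q[1],22])+[0,0,22]; print("head in bike frame, assuming 12deg:",b0)
h,e=tri(ray(s,204.7,102.6),ray(t,441.6,205)); 
u=q.copy(); u[0]+=4.6*np.cos(q[2]); u[1]+=4.6*np.sin(q[2]); u[3]=0
print("now",brot(u).T@(h-[u[0],u[1],0]),e)
# tyre ends from dark mask top image
g=t["color"].max(2); 
for n,(r0,r1,c0,c1) in dict(rear=(215,250,276,312),front=(185,215,462,488)).items():
    m=(g[r0:r1,c0:c1]<45); ys,xs=np.nonzero(m); 
    for c in np.unique(xs)[::4]: 
        v=ys[xs==c]; w=plane(t,c+c0,v.mean()+r0,130); print(n,c+c0,v.min()+r0,v.max()+r0,(brot(u).T@(w-[u[0],u[1],0])).round(1))
```

```text
head in bike frame, assuming 12deg: [   0.90084973 -125.42322786  310.39243545]
now [   0.7675403  -123.79942941  312.07978253] [np.float64(2.11040096337236), np.float64(2.1104009633725127)]
rear 283 235 242 [-1.000e-01  3.055e+02  1.300e+02]
rear 287 232 245 [ -2.5 293.9 130. ]
rear 291 231 245 [ -3.5 282.  130. ]
rear 295 230 244 [ -3.1 269.8 130. ]
rear 299 229 244 [ -4.1 257.9 130. ]
rear 303 228 243 [ -3.7 245.7 130. ]
rear 307 227 242 [ -3.3 233.5 130. ]
rear 311 227 241 [ -4.3 221.6 130. ]
front 462 193 207 [   0.9 -238.7  130. ]
front 466 192 206 [   1.3 -251.   130. ]
front 470 191 205 [   1.7 -263.3  130. ]
front 474 190 204 [   2.2 -275.6  130. ]
front 478 190 203 [   1.1 -287.6  130. ]
front 482 192 200 [ 1.000e-01 -2.996e+02  1.300e+02]
```

```bash
python3 -c "
from workcell import *
o=observe();print(o['time_s'],o['ft_force'],o['finger_gap'],abs(o['qvel']).max());print(hand_in())"
```

```text
9.0 [ 0.14866318  5.3542652  10.30435062] 29.375917298476292 0.0017424445205959306
the job is handed in; nothing more can be done
None
```

I handed the job in at 9.0 s with the kickstand out and the bike held upright by its seat tube, clear of the toolbox.

**Kickstand:** With the bike still leaning, I pushed the folded foot down past dead centre using the shut fingertips. The next scene picture showed the foot at about pixel (318, 199), against a predicted (316, 201) for fully out. I did not measure the joint itself.

**Standing the bike up:** I gripped the seat tube along its axis, first at 40 N and then at 80 N. I rolled the bike up on its tyre tread so the tyres stayed where they were.

**Last checks:**
- **Plumb:** the tool read 0.08° of lean. The head tube against the tyres in the pictures gave about 0.2°.
- **Tyre position:** the tyres are within about 4 mm of the expected line. The two ends differ in direction, by about 0.6° of yaw; this fits the toolbox edge better than my bike fit, so I think it is fit error.
- **Contact with the bench:** the bench pushes up about 10 N through the bike, so the tyres should be down. A sideways force of about 5 N along the bike remained, and the arm was still.
- **Toolbox:** the top view shows the bike clear of it, with about 21 mm calculated at the axle nut.
- **Foot gap:** I did not measure this. In the last scene crop the foot sat at the crop's edge. The top view agreed with the stand being out.
- **Saddle, wrench and tin:** I made no contact with them. I did not re-measure where they lie.

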